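Shut the opal into the free bay of the display cabinet

TASK

One of the cabinet's two bays is free and the other holds the steel stone gauge. Set the opal down gently, dome up, in the free bay, without dropping it or tipping it over (slide the glass door aside first if it is in the way), then slide the door across over that bay until it is fully home against its stop. Leave the gauge, loupe, jar and scale as they are.

Things in the scene. Friction and masses are not known exactly. Their poses are not given: they have to be found in the camera images.
- cabinet: Low two-bay display cabinet, fixed, brown timber with a glass front (facing its -x): 140 (x) by 280 (y) by 50 mm high. Origin at the centre of its underside; its y runs along its length, from right bay to left bay. Walls 8 mm; a middle wall at y = 0 parts two open-topped bays, each 124 (x) by 128 mm (y) inside, floor 12 mm and rim 50 mm above the desk.
- bay_left (a point): Centre of the floor of the left bay (at +68 mm along the cabinet's y), 12 mm above the desk; axes as the cabinet's.
- bay_right (a point): Centre of the floor of the right bay (at -68 mm along the cabinet's y), 12 mm above the desk; axes as the cabinet's.
- door (a joint): Clear glass door with thin brass edges, 126 (x) by 136 (y) by 5 mm, sliding along the cabinet's y above the rim (top face 56 mm above desk). Value: offset of its centre along the cabinet's y, m: +0.068 (stop) = left bay covered, right bay open; -0.068 (stop) = right bay covered, left open; 0 = half over each. Starts anywhere between, stays where left, slides with 1 to 2 N.
- door_grip (a point): Point on the door's handle, an upright brass fin in the middle of the door, 44 mm long across the sliding direction (x), 10 mm thick along it (y), standing 33 mm above the glass (top 89 mm above the desk). The point lies on its mid-plane, 77 mm above the desk, 12 mm below the fin's top. Axes as the cabinet's.
- opal: Polished pale opal, round and domed, 36 mm across and 24 mm high, 45 g or so, loose on the desk. Flat underside; upright sides from 3 to 14 mm above it, rounding into the dome above. Origin at the centre of its underside, z out of the dome.
- gauge: Steel dial stone gauge lying flat in one of the two bays, dial up: round dial 44 mm across and 12 mm thick, with a bar and two short jaws along its +x (about 80 mm long overall). Loose. Origin at the centre of the dial's underside.
- loupe: Gold-tone folding loupe lying flat on the desk, about 70 by 31 by 14 mm, loose; bystander. Origin under the lens centre, case along its +x.
- jar: Small glass gem jar with black lid, 44 mm across and 40 mm high, loose; bystander. Origin at the centre of its underside.
- scale: Grey carat scale, 150 (x) by 110 (y) by 36 mm high, fixed; bystander. Origin at the centre of its underside.
Not all that is in view belongs to the job. Several things have the shape of the gauge; the one meant has the colours described above.

How it is judged:
By the outcome, as a careful person would: the job done as asked, in the order asked, and still so for the second after the job is handed in, with the robot touching nothing.
It also fails if it takes over 72 s, if anything falls off the work surface, if the arm or the gripper's body presses on something with over 40 N, if the wrist force passes 120 N, or if a joint passes its speed limit or range.

ROBOT

A 7-joint arm with a two-finger parallel gripper is mounted at the origin on the work surface. World frame = base frame: x ahead of the robot, y to its left, z up, the work surface at z = 0. Lengths are in m, angles in rad, forces in N, time in s.
With the tool pointing down it reaches from about 0.4 to 0.85 m from the base axis. Payload 10.4 kg.
Tool frame: the origin (TCP) lies at the very end of the fingers, on their centre line; the grasp point (between the pads) lies 19 mm behind it; z points along the fingers, y is the line along which they close (so a half turn about z gives the same grasp; the last joint's range is limited). The gripper opens to 87 mm and grips with 3 to 60 N. Pads are 19 mm wide; open, the fingers measure 117 mm over their backs; the gripper's body (75 mm by 190 mm) begins 51 mm behind the grasp point.
Start: joints at [1.313, 0.332, -0.065, 1.46, 0.022, 1.35, -0.088], TCP at [0.145, -0.608, 0.223] pointing down, gripper open.
Joint ranges: [-2.6, 2.6], [-0.5, 2.12], [-1.47, 1.34], [0.16, 2.42], [-1.27, 4.41], [0.06, 2.06], [-2.6, 2.6]. Speed limits (rad/s): [2.22, 2.22, 2.79, 2.79, 3.14, 3.14, 3.14].

INTERFACE

Orientations are given as a unit quaternion [x, y, z, w].
In Python, from bench import r gives the robot as it stands.
- The arm moves only by the shell command python3 -m crank 'ROWS' [FORCE]. ROWS is JSON, a list that holds one entry, the list of rows, each a list of 5 numbers: the shift along the tool's x, y, z in mm, then the turn about the tool's z in degrees, then the opening, from -1 (shut) to 1 (fully open). A call has 1 to 20 rows; each row is the pose to reach, as a shift and turn from the pose commanded when the call began, along the tool's axes at that moment; what a row does not reach only later rows make up. A row lasts 1/10 s, in which the tool goes at most 50 mm and 8.59 degrees, less where a joint would pass 70% of its speed; a pose out of reach is approached as far as the arm can. A call with a gripper value outside its range is refused whole. The fingers move at their own pace and stop on an object; FORCE is the grip in N (left out, the last holds). Time passes only in rows, so rows that repeat a pose let the fingers close. It gives the time, the measured TCP pose, the force, the opening and the grip force at its end, in the units of the state.
- r.read_state(): the state, without advancing time (a new reading comes with each control period).
- r.camera(name): name is "scene" or "top" or "wrist"; returns a dict with "image" (384x512x3 uint8, red, green, blue), "vfov" (degrees; the focal length in pixels is half the picture's height over the tangent of half this angle, whatever the lens; pixels are square), "cx", "cy" (the principal point, pixels), "eye" and "attitude" of the camera in the world. Camera axes: x right, y down, z forward; pixel columns grow to the right and rows downward; lengths in m; the calibration is good to about 2 mm. A picture is of the moment at which its call begins. There is no depth.
- r.close_job(): hands the job in; it is judged then, once.
The state is a dict: "time": time; "joint_positions": joint angles; "joint_vel": joint speeds; "joint_torque": joint torques, N m; "ee_pos": TCP position; "eef_rot": TCP orientation; "ft_force": force on the tool from outside, world axes, zero at the start; "torque": the same for the moment, N m; "width": finger opening in m; "grip_force": force on a finger pad.
Only numpy, scipy, OpenCV 4.12 (cv2) and the standard library are available. Lean on these libraries where they do the work, as an engineer would, in place of code of your own. Each camera call takes 0.05 s, during which the arm holds its last target. There are 200 camera calls.

## Working session

There is one attempt and no reset: what is moved stays moved. The work goes in short steps, Python scripts to look and compute and a shell command to move; the robot and the scene stay as the last step left them, time stands still between calls to the robot, and variables do not carry over. Pictures are saved under pics/ and viewed, at most 10 in all, crops included, and the job is handed in when it is done.

```bash
mkdir -p pics; ls; cat > h.py <<'E'
import numpy as np,cv2
from scipy.spatial.transform import Rotation as R
from bench import r
def cam(n):
    c=r.camera(n); c['f']=192/np.tan(np.radians(c['vfov'])/2); return c
def att(c):
    a=np.array(c['attitude']); return a if a.shape==(3,3) else R.from_quat(a).as_matrix()
def ray(c,u,v):
    d=att(c)@np.array([(u-c['cx'])/c['f'],(v-c['cy'])/c['f'],1]); return np.array(c['eye']),d/np.linalg.norm(d)
def plane(c,u,v,z):
    e,d=ray(c,u,v); return e+d*(z-e[2])/d[2]
def proj(c,p):
    q=att(c).T@(np.array(p)-np.array(c['eye'])); return c['cx']+c['f']*q[0]/q[2],c['cy']+c['f']*q[1]/q[2]
def tri(c1,p1,c2,p2):
    e1,d1=ray(c1,*p1);e2,d2=ray(c2,*p2)
    t=np.linalg.lstsq(np.c_[d1,-d2],e2-e1,rcond=None)[0]
    a,b=e1+t[0]*d1,e2+t[1]*d2; return (a+b)/2,np.linalg.norm(a-b)
def save(c,n): cv2.imwrite('pics/'+n,c['image'][:,:,::-1])
E
python3 - <<'E'
from h import *
import pickle
print(r.read_state())
cs={n:cam(n) for n in('scene','top','wrist')}
pickle.dump(cs,open('c0.pkl','wb'))
for n,c in cs.items(): print(n,c['vfov'],c['cx'],c['cy'],c['eye'],c['attitude']); save(c,n+'0.png')
E
```

```text
pics
{'time': 0.0, 'joint_positions': array([ 1.31343775,  0.33286075, -0.06466753,  1.46092463,  0.0216056 ,
        1.34988452, -0.08849708]), 'joint_vel': array([-0.00081189,  0.00042515,  0.00013853, -0.00158615,  0.0010159 ,
        0.00130255,  0.00254958]), 'joint_torque': array([-7.89754267e-04, -6.23248959e+01,  2.43415742e-02, -3.89909899e+01,
       -6.13145018e-02,  3.95537610e-02,  8.95087055e-05]), 'ee_pos': array([ 0.14526726, -0.6074989 ,  0.22176877]), 'eef_rot': array([ 9.93119066e-01,  1.17106975e-01, -1.20160573e-04, -6.80411500e-04]), 'ft_force': array([ 0.69485931, -0.27327119,  0.98121225]), 'torque': array([-0.00034961,  0.0334974 ,  0.00273711]), 'grip_force': 0.0, 'width': 0.0871612654561131}
scene 54.61147085395634 259.5756174335856 190.89974024576847 [1.14338038 0.5668219  0.7060385 ] [ 0.37141802  0.81951566 -0.39666038 -0.18194306]
top 50.08061193171916 259.50754149829703 190.28055253683536 [0.36095171 0.05030199 1.31303413] [-0.70356962  0.70725771 -0.04627359  0.05133306]
wrist 66.3195966299863 255.401995856715 190.54322710395175 [ 0.22353405 -0.58959303  0.38327972] [ 0.77631189 -0.61258545 -0.09255776  0.11624106]
```

View pics/top0.png

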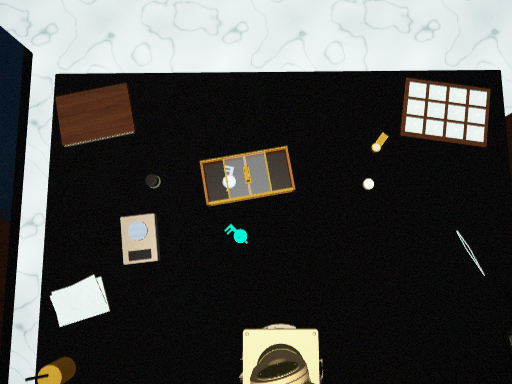

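View pics/scene0.png

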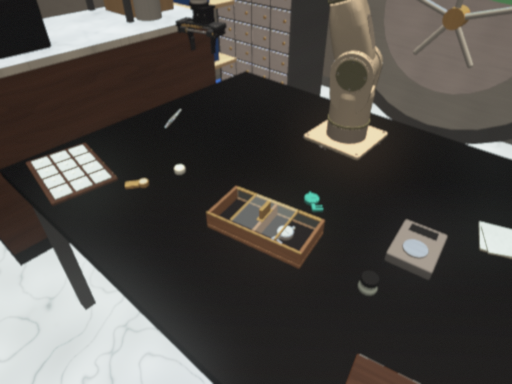

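Top: the opal candidates are the pale round thing at (368,184), the loupe's lens at (376,148), and the gauge dial at (230,180). The opal is (368,184). The steel gauge is in the image-left bay. The cyan gauge at (240,236) is a decoy. The door stands about mid-way, with its fin at (247,174). Next I'll take close crops and measurements.

```bash
python3 - <<'E'
from h import *
import pickle
cs=pickle.load(open('c0.pkl','rb'));t,s=cs['top'],cs['scene']
def blob(c,box,f):
    x0,y0,x1,y1=box;im=c['image'][y0:y1,x0:x1].astype(int);m=f(im).astype(np.uint8)
    n,l,st,ce=cv2.connectedComponentsWithStats(m);i=1+np.argmax(st[1:,4]);return ce[i]+[x0,y0],st[i]
pale=lambda im:im.min(2)>110
ot,a=blob(t,(355,172,382,197),pale);os_,b=blob(s,(170,160,190,178),pale)
print('opal',ot,a,os_,b,tri(t,ot,s,os_),plane(t,*ot,.012),plane(s,*os_,.012))
a=t['image'][135:220,190:305];b=t['image'][130:205,350:405]
A=cv2.resize(a,None,fx=5,fy=5,interpolation=2);B=cv2.resize(b,None,fx=4,fy=4,interpolation=2)
o=np.zeros((425,800,3),np.uint8);o[:425,:575]=A;o[:300,580:800]=B
cv2.imwrite('pics/z1.png',o[:,:,::-1])
# cabinet corners rim
brown=lambda im:(im[:,:,0]>im[:,:,2]+40)
g=t['image'].astype(int);m=np.zeros(g.shape[:2],np.uint8);m[140:210,195:300]=brown(g[140:210,195:300])
p=np.argwhere(m)[:,::-1].astype(np.float32);rc=cv2.minAreaRect(p);bx=cv2.boxPoints(rc);print(bx)
P=np.array([plane(t,*q,.05) for q in bx]);print(P,P.mean(0))
E
```

```text
opal [368.32258065 183.3655914 ] [ 8  6 11 11 93] [179.12048193 168.        ] [ 4  4 11  9 83] (array([ 0.56163811, -0.28825687,  0.01168664]), np.float64(0.0016661700888505918)) [ 0.56218435 -0.28880832  0.012     ] [ 0.56153985 -0.28701     0.012     ]
[[198.16446 160.26509]
 [287.3289  144.5302 ]
 [295.51346 190.90938]
 [206.34903 206.64427]]
[[ 0.63278698  0.25100648  0.05      ]
 [ 0.68157057 -0.02937581  0.05      ]
 [ 0.53397036 -0.0526676   0.05      ]
 [ 0.4864966   0.22337937  0.05      ]] [0.58370612 0.09808561 0.05      ]
```

View pics/z1.png

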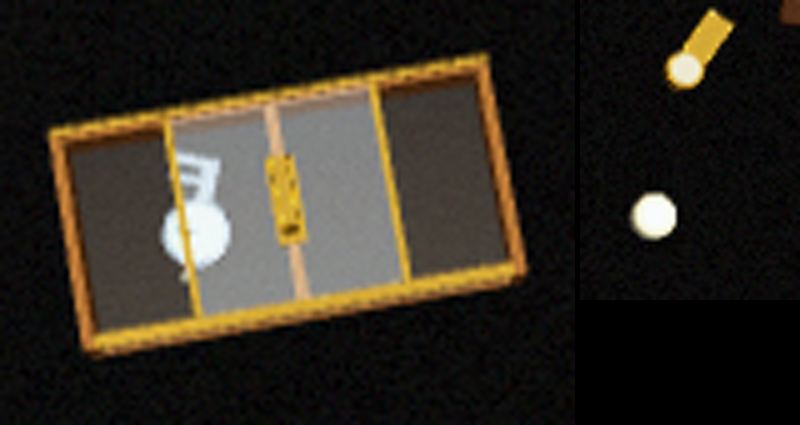

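Crop: the opal is the white dome at about (368,183), separate from the loupe at (377,149). Its colour fits and there is no other dome. The free bay is the image-right one, which is the cabinet's right (-y). The door is at about 0, so it must go left first. I'll hover over the opal on the way and look.

```bash
cat >> h.py <<'E'
def go(p,yaw=None):
    "shift in tool axes (mm) and turn (deg) to bring TCP to p with tool x at world yaw (deg)"
    s=r.read_state();M=R.from_quat(s['eef_rot']).as_matrix()
    d=M.T@(np.array(p)-s['ee_pos'])*1000; y=np.degrees(np.arctan2(M[1,0],M[0,0]))
    print('t',round(s['time'],2),'pos',s['ee_pos'].round(4),'tilt',M[2].round(4),'shift',d.round(1),'turn',None if yaw is None else round(y-yaw,2),'F',s['ft_force'].round(1),'w',round(s['width'],4))
E
python3 -c "
from h import *
go([.562,-.288,.20],9.9);go([.584,.098,.22],9.9)"
```

```text
t 0.15 pos [ 0.1453 -0.6076  0.2219] tilt [-1.0e-04 -1.1e-03 -1.0e+00] shift [ 479.6 -213.9   22.1] turn 3.55 F [-0.4 -0.1  0.1] w 0.087
t 0.15 pos [ 0.1453 -0.6076  0.2219] tilt [-1.0e-04 -1.1e-03 -1.0e+00] shift [ 590.8 -584.2    2.5] turn 3.55 F [-0.4 -0.1  0.1] w 0.087
```

```bash
python3 -m crank '[[[120,-55,0,1,1],[240,-107,0,2,1],[360,-160,0,3.55,1],[480,-214,0,3.55,1],[480,-214,0,3.55,1],[480,-214,0,3.55,1],[480,-214,0,3.55,1],[480,-214,0,3.55,1],[480,-214,0,3.55,1],[480,-214,0,3.55,1],[480,-214,0,3.55,1],[480,-214,0,3.55,1],[480,-214,0,3.55,1],[480,-214,0,3.55,1],[480,-214,0,3.55,1],[480,-214,0,3.55,1],[480,-214,0,3.55,1],[480,-214,0,3.55,1]]]'
python3 - <<'E'
from h import *
import pickle
go([.584,.098,.22],9.9)
c=cam('wrist');pickle.dump(c,open('w1.pkl','wb'));save(c,'w1.png');print(proj(c,[.562,-.288,.012]))
E
```

```text
time: 1.95
ee_pos: [0.5623, -0.2883, 0.2227]
eef_rot: [0.996, 0.086, 0.0, 0.0]
ft_force: [-0.2, -0.2, -0.0]
width: 0.0872
grip_force: 0.0
t 1.95 pos [ 0.5623 -0.2883  0.2227] tilt [ 1.e-04  2.e-04 -1.e+00] shift [  87.7 -376.8    2.6] turn -0.02 F [-0.2 -0.2 -0. ] w 0.0872
(np.float64(254.628186883569), np.float64(165.44591722456957))
```

View pics/w1.png

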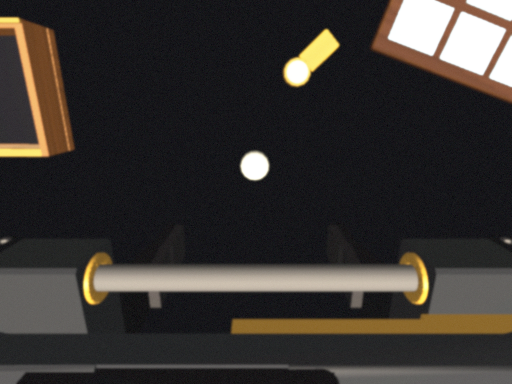

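Wrist: the opal is at (255,165), where it was predicted, with the loupe clear of it at (297,70). On to the door.

```bash
python3 -m crank '[[[40,-190,0,0,1],[88,-377,0,0,1],[88,-377,0,0,1],[88,-377,0,0,1],[88,-377,0,0,1],[88,-377,0,0,1],[88,-377,0,0,1],[88,-377,0,0,1],[88,-377,0,0,1],[88,-377,0,0,1],[88,-377,0,0,1],[88,-377,0,0,1],[88,-377,0,0,1]]]'
python3 - <<'E'
from h import *
import pickle
w1=pickle.load(open('w1.pkl','rb'));t=pickle.load(open('c0.pkl','rb'))['top']
g=w1['image'][140:195,230:280].min(2)>110
o=np.argwhere(g).mean(0)[::-1]+[230,140];ot=(368.32,183.37)
print('opal',o,tri(w1,o,t,ot),plane(w1,*o,.012))
c=cam('wrist');pickle.dump(c,open('w2.pkl','wb'));save(c,'w2.png')
E
```

```text
time: 3.3
ee_pos: [0.5845, 0.0971, 0.2226]
eef_rot: [0.996, 0.085, 0.0, 0.0]
ft_force: [0.9, 0.7, 0.7]
width: 0.0869
grip_force: 0.0
opal [254.33634992 165.44494721] (array([ 0.56209733, -0.28793288,  0.01386488]), np.float64(0.0008656766302683791)) [ 0.56193678 -0.28762862  0.012     ]
```

View pics/w2.png

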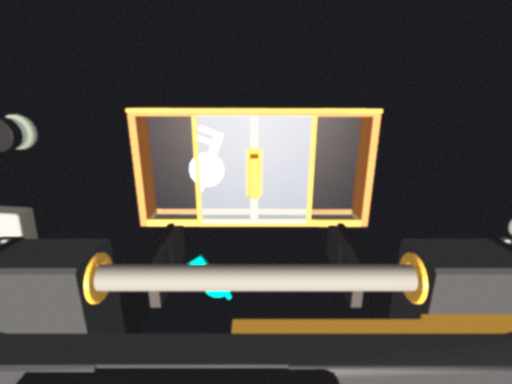

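Wrist: the cabinet is square to the image, with rim corners at about (127,110), (382,110), (370,225) and (140,225). The fin is at (255,173) and the door's edges are at x 197 and 312. The gauge is at (207,168), in the left bay. Now I'll work out the fin's position and height from two views.

```bash
python3 - <<'E'
from h import *
import pickle
w=pickle.load(open('w2.pkl','rb'));t=pickle.load(open('c0.pkl','rb'))['top']
def yel(c,box):
    x0,y0,x1,y1=box;im=c['image'][y0:y1,x0:x1].astype(int);m=((im[:,:,0]-im[:,:,2]>70)&(im[:,:,1]-im[:,:,2]>45)).astype(np.uint8)
    m=cv2.morphologyEx(m,cv2.MORPH_OPEN,np.ones((3,3),np.uint8))
    n,l,st,ce=cv2.connectedComponentsWithStats(m);i=1+np.argmax(st[1:,4]);
    p=(np.argwhere(l==i)[:,::-1]+[x0,y0]).astype(np.float32);return ce[i]+[x0,y0],st[i],cv2.minAreaRect(p)
a=yel(w,(235,125,275,212));b=yel(t,(238,162,258,187));print(a,b)
print('fin tri',tri(w,a[2][0],t,b[2][0]),plane(w,*a[2][0],.083),plane(t,*b[2][0],.083))
# rim corners outer: gold mask
im=w['image'].astype(int);m=((im[:,:,0]-im[:,:,2])>60);m[235:]=0;m[:,:110]=0;m[:,400:]=0
q=np.argwhere(m[:,:])[:,::-1];S=q.sum(1);D=q[:,0]-q[:,1]
C=[q[S.argmin()],q[D.argmax()]]
q2=q[q[:,1]>215];C+=[q2[q2[:,0].argmax()],q2[q2[:,0].argmin()]]
P=np.array([plane(w,*k,.05) for k in C]);print(C,P,P.mean(0))
for i in (0,3):
    j={0:1,3:2}[i];d=P[i]-P[j];print(np.linalg.norm(d),np.degrees(np.arctan2(-d[0],d[1])))
go([.584,.098,.068],9.9)
E
```

```text
(array([253.92255435, 172.30706522]), array([ 12,  23,  15,  51, 736], dtype=int32), ((254.0, 173.0), (50.0, 14.0), 90.0)) (array([246.64814815, 174.36111111]), array([  5,   4,   8,  18, 108], dtype=int32), ((246.66217041015625, 174.4729766845703), (17.59069061279297, 6.082762718200684), 80.53767395019531))
fin tri (array([0.58523346, 0.09834552, 0.0578375 ]), np.float64(0.00029513798875326476)) [0.59130955 0.09912774 0.083     ] [0.58071196 0.09752477 0.083     ]
[array([126, 107]), array([382, 108]), array([369, 216]), array([139, 216])] [[ 0.63271737  0.24830697  0.05      ]
 [ 0.67920045 -0.02788675  0.05      ]
 [ 0.55399878 -0.04964743  0.05      ]
 [ 0.50637155  0.2272561   0.05      ]] [0.59307204 0.09950722 0.05      ]
0.2800779313598246 9.553285976925519
0.2809695983379397 9.759346168454615
t 3.35 pos [0.5845 0.0974 0.2226] tilt [ 1.e-04  3.e-04 -1.e+00] shift [ -0.4  -0.7 154.6] turn -0.09 F [-0.2 -0.4  0.2] w 0.0871
```

```bash
python3 -m crank '[[[0,-1,25,0,1],[0,-1,50,0,1],[0,-1,50,0,1],[0,-1,50,0,1],[0,-1,50,0,1],[0,-1,50,0,1]]]'
python3 - <<'E'
from h import *
import pickle
w=pickle.load(open('w2.pkl','rb'));c=cam('wrist');pickle.dump(c,open('w3.pkl','wb'));save(c,'w3.png')
def fin(c):
    im=c['image'].astype(int);m=((im[:,:,0]-im[:,:,2]>70)&(im[:,:,1]-im[:,:,2]>45)).astype(np.uint8)
    m[:,:225]=0;m[:,285:]=0;m[235:]=0
    m=cv2.morphologyEx(m,cv2.MORPH_OPEN,np.ones((7,7),np.uint8))
    n,l,st,ce=cv2.connectedComponentsWithStats(m);print(st[1:].tolist());i=1+np.argmax(st[1:,3]);x,y,W,H,_=st[i]
    q=np.argwhere(l==i);low=q[q[:,0]>y+H-6];return (low[:,1].min()-.5,y+H-.5),(low[:,1].max()+.5,y+H-.5)
a,b=fin(w),fin(c);print(a,b)
for i in(0,1):print(tri(w,a[i],c,b[i]))
go([.585,.098,.068],9.7)
E
```

```text
time: 3.95
ee_pos: [0.5848, 0.0995, 0.174]
eef_rot: [0.996, 0.086, 0.001, -0.0]
ft_force: [-0.1, -0.9, -0.0]
width: 0.0872
grip_force: 0.0
[[225, 107, 60, 8, 458], [247, 148, 15, 51, 726]]
[[225, 110, 60, 9, 540], [247, 156, 19, 61, 1073]]
((np.float64(246.5), np.float64(198.5)), (np.float64(260.5), np.float64(198.5))) ((np.float64(249.5), np.float64(216.5)), (np.float64(261.5), np.float64(216.5)))
(array([0.56499918, 0.10174083, 0.09088418]), np.float64(0.0017353269135579946))
(array([0.56445466, 0.08856666, 0.08337786]), np.float64(0.002257074027523339))
t 4.0 pos [0.5847 0.0995 0.1737] tilt [ 1.7e-03  2.0e-04 -1.0e+00] shift [ -0.2   1.5 105.7] turn 0.2 F [-0.  -0.3 -0.6] w 0.0874
```

View pics/w3.png

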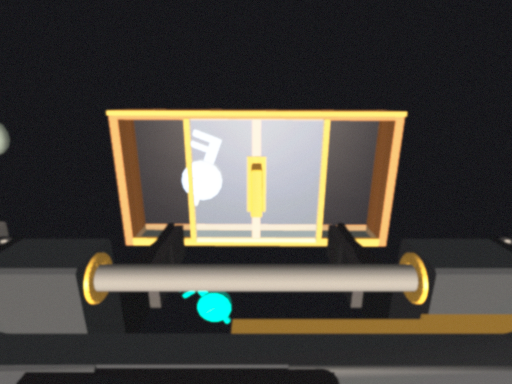

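Wrist: the fin's near end is at (255,216). Its top measures about 87 mm high, agreeing with 89, and its centre is at about (0.586, 0.098). Next I'll straddle it and close.

```bash
python3 -m crank '[[[0,1,45,0,1],[0,1,85,0,0.5],[0,1,106,0,0],[0,1,106,0,-0.5],[0,1,106,0,-1],[0,1,106,0,-1],[0,1,106,0,-1],[0,1,106,0,-1],[0,1,106,0,-1],[0,1,106,0,-1]]]' 15
python3 -c "
from h import *
go([.586-.068*.1685,.098+.068*.986,.068],9.7)"
```

```text
time: 5.0
ee_pos: [0.5844, 0.0984, 0.0668]
eef_rot: [0.996, 0.086, 0.0, 0.0]
ft_force: [0.2, -0.3, 0.8]
width: 0.0229
grip_force: 0.0
t 5.0 pos [0.5844 0.0984 0.0668] tilt [ 4.e-04  2.e-04 -1.e+00] shift [  1.7 -67.3  -1.2] turn 0.2 F [ 0.2 -0.3  0.8] w 0.0229
```

```bash
python3 -m crank '[[[0,0,0,0,-1],[0,0,0,0,-1],[0,0,0,0,-1],[0,0,0,0,-1],[0,-8,0,0,-1],[0,-16,0,0,-1],[0,-24,0,0,-1],[0,-32,0,0,-1],[0,-40,0,0,-1],[0,-48,0,0,-1],[0,-55,0,0,-1],[0,-60,0,0,-1],[0,-64,0,0,-1],[0,-66,0,0,-1],[0,-66,0,0,-1],[0,-66,0,0,-1]]]' 15
python3 -c "
from h import *
go([.586-.068*.1685,.098+.068*.986,.068],9.7)"
```

```text
time: 6.6
ee_pos: [0.5732, 0.1639, 0.0666]
eef_rot: [0.996, 0.086, 0.0, -0.0]
ft_force: [4.9, 2.5, -2.6]
width: 0.01
grip_force: 15.0
t 6.6 pos [0.5732 0.1639 0.0666] tilt [ 7.e-04 -6.e-04 -1.e+00] shift [ 1.5 -0.9 -1.4] turn 0.21 F [ 4.9  2.5 -2.6] w 0.01
```

```bash
python3 -m crank '[[[0,-66,0,0,0.2],[0,-66,0,0,0.2],[0,-66,0,0,0.2],[0,-66,0,0,0.2],[0,-66,0,0,0.2],[0,-66,-25,0,0.2],[0,-66,-60,0,0.2],[0,-66,-90,0,0.2],[0,-66,-90,0,0.2],[0,-66,-90,0,0.2],[0,-66,-90,0,0.2]]]' 15
python3 -c "
from h import *
go([.562,-.288,.1],9.7)"
```

```text
time: 7.7
ee_pos: [0.5608, 0.2281, 0.1555]
eef_rot: [0.996, 0.086, -0.001, 0.0]
ft_force: [0.7, -0.6, 1.0]
width: 0.0533
grip_force: 0.0
t 7.7 pos [0.5608 0.2281 0.1555] tilt [-2.e-03  6.e-04 -1.e+00] shift [-87.6 508.6  55.9] turn 0.22 F [ 0.7 -0.6  1. ] w 0.0533
```

I made a mistake: the rows are relative to the pose at the start of each call, so -66 moved the tool a further 66 mm left. I'll check the door, gauge and jar.

```bash
python3 - <<'E'
from h import *
import pickle
t0=pickle.load(open('c0.pkl','rb'))['top'];t=cam('top');s=cam('scene')
a=t['image'][130:260,130:310];b=s['image'][180:270,190:330]
A=cv2.resize(a,None,fx=2.6,fy=2.6,interpolation=2);B=cv2.resize(b,None,fx=2.3,fy=2.3,interpolation=2)
o=np.zeros((max(A.shape[0],B.shape[0]),A.shape[1]+B.shape[1],3),np.uint8);o[:A.shape[0],:A.shape[1]]=A;o[:B.shape[0],A.shape[1]:]=B
cv2.imwrite('pics/chk.png',o[:,:,::-1]);print(o.shape)
d=np.abs(t['image'].astype(int)-t0['image']).max(2)
print('jar diff',d[170:195,142:165].mean(),'scale',d[210:268,116:162].mean(),'decoy',d[220:248,220:255].mean(),'opal',d[172:197,355:382].mean())
E
```

```text
(338, 790, 3)
jar diff 31.64 scale 3.983133433283358 decoy 233.83061224489796 opal 5.303703703703704
```

View pics/chk.png

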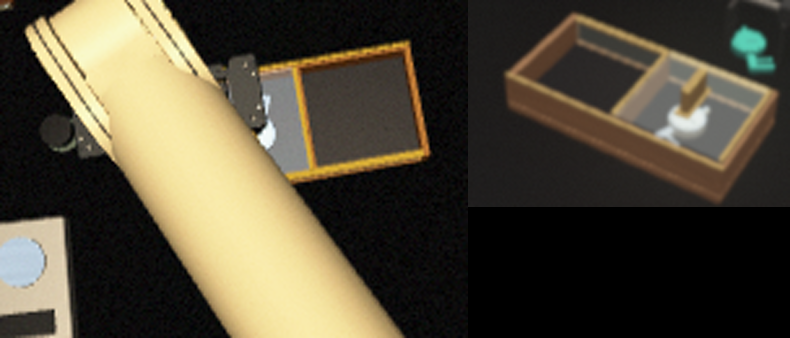

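Check picture: the door is at the left stop with the right bay fully open. The gauge is under the glass and the jar is still at (152,181). No harm was done, so on to the opal.

```bash
python3 -m crank '[[[-88,509,0,0,0.6],[-88,509,0,0,0.6],[-88,509,0,0,0.6],[-88,509,0,0,0.6],[-88,509,0,0,0.6],[-88,509,0,0,0.6],[-88,509,0,0,0.6],[-88,509,0,0,0.6],[-88,509,0,0,0.6],[-88,509,0,0,0.6],[-88,509,0,0,0.6],[-88,509,0,0,0.6],[-88,509,0,0,0.6],[-88,509,0,0,0.6],[-88,509,50,0,0.6],[-88,509,50,0,0.6],[-88,509,50,0,0.6],[-88,509,50,0,0.6]]]' 15
python3 - <<'E'
from h import *
c=cam('wrist');im=c['image'];m=(im.min(2)>110).astype(np.uint8);m[235:]=0
n,l,st,ce=cv2.connectedComponentsWithStats(m)
u,v=proj(c,[.562,-.288,.012])
for i in range(1,n):
    if st[i,4]>80 and np.hypot(*(ce[i]-[u,v]))<60: print(st[i],ce[i],plane(c,*ce[i],.012))
print(u,v)
go([.562,-.288,.004],9.7)
E
```

```text
time: 9.6
ee_pos: [0.5635, -0.2878, 0.1087]
eef_rot: [0.996, 0.087, 0.001, 0.001]
ft_force: [-0.1, -0.3, 0.7]
width: 0.0695
grip_force: 0.0
[ 234  172   41   42 1332] [254.23798799 192.86711712] [ 0.56237697 -0.28757046  0.012     ]
254.62704859943497 193.3280833399061
t 9.65 pos [ 0.5636 -0.2881  0.1089] tilt [ 0.0024  0.0016 -1.    ] shift [ -1.9  -0.5 104.8] turn 0.23 F [ 0.7 -1.3 -0.2] w 0.0699
```

```bash
python3 -m crank '[[[-1.5,-1,40,0,0.6],[-1.5,-1,75,0,0.6],[-1.5,-1,95,0,0.5],[-1.5,-1,104,0,0.3],[-1.5,-1,104,0,0],[-1.5,-1,104,0,-0.3],[-1.5,-1,104,0,-0.5],[-1.5,-1,104,0,-0.5],[-1.5,-1,104,0,-0.5],[-1.5,-1,104,0,-0.5],[-1.5,-1,104,0,-0.5],[-1.5,-1,104,0,-0.5]]]' 10
python3 -c "
from h import *
go([.562,-.288,.16],9.7)"
```

```text
time: 10.85
ee_pos: [0.5617, -0.2878, 0.004]
eef_rot: [0.996, 0.086, 0.001, 0.001]
ft_force: [-1.2, 0.3, 7.2]
width: 0.0355
grip_force: 10.0
t 10.85 pos [ 0.5617 -0.2878  0.004 ] tilt [ 0.0017  0.0014 -1.    ] shift [   0.5    0.5 -156. ] turn 0.2 F [-1.2  0.3  7.2] w 0.0355
```

```bash
python3 -m crank '[[[0,0,-5,0,-0.5],[0,0,-20,0,-0.5],[0,0,-45,0,-0.5],[0,0,-80,0,-0.5],[0,0,-110,0,-0.5],[0,0,-125,0,-0.5],[0,0,-130,0,-0.5],[0,0,-130,0,-0.5],[0,0,-130,0,-0.5]]]'
python3 -c "
from h import *
go([.598,.031,.134],9.7)"
```

```text
time: 11.75
ee_pos: [0.56, -0.2871, 0.131]
eef_rot: [0.996, 0.086, -0.001, -0.001]
ft_force: [0.9, 0.1, -1.1]
width: 0.035
grip_force: 10.0
t 11.75 pos [ 0.56   -0.2871  0.131 ] tilt [-0.0019 -0.0013 -1.    ] shift [  92.1 -306.8   -2.8] turn 0.2 F [ 0.9  0.1 -1.1] w 0.035
```

```bash
python3 -m crank '[[[4,-12,0,0,-0.5],[12,-40,0,0,-0.5],[22,-75,0,0,-0.5],[33,-110,0,0,-0.5],[44,-148,0,0,-0.5],[56,-186,0,0,-0.5],[67,-224,0,0,-0.5],[78,-260,0,0,-0.5],[87,-288,0,0,-0.5],[91,-303,0,0,-0.5],[92,-307,0,0,-0.5],[92,-307,0,0,-0.5],[92,-307,0,0,-0.5],[92,-307,0,0,-0.5]]]'
python3 - <<'E'
from h import *
go([.598,.031,.017],9.7)
c=cam('wrist');save(c,'w4.png')
print(proj(c,[.598,.031,.012]))
E
```

```text
time: 13.15
ee_pos: [0.5987, 0.029, 0.1324]
eef_rot: [0.996, 0.085, -0.0, 0.0]
ft_force: [-0.5, 0.4, -0.3]
width: 0.0353
grip_force: 10.0
t 13.15 pos [0.5987 0.029  0.1324] tilt [-3.e-04  8.e-04 -1.e+00] shift [ -0.3  -2.2 115.4] turn 0.06 F [-0.5  0.4 -0.3] w 0.0353
(np.float64(252.60202034973028), np.float64(184.69339591548706))
```

View pics/w4.png

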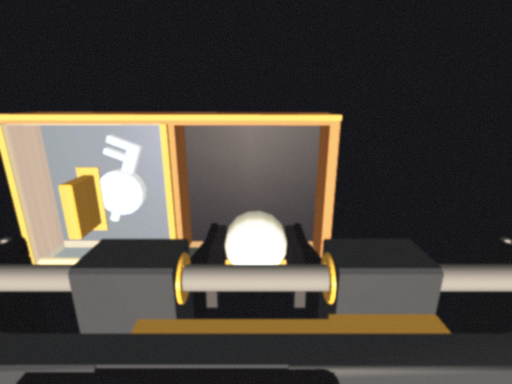

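Wrist: the opal is held upright at (256,243). The free bay's inner walls are at x 187 and 320, centred on 253, and the door is parked over the gauge. I'll descend.

```bash
python3 -m crank '[[[0,-2,20,0,-0.5],[0,-2,45,0,-0.5],[0,-2,70,0,-0.5],[0,-2,90,0,-0.5],[0,-2,102,0,-0.5],[0,-2,108,0,-0.5],[0,-2,111,0,-0.5],[0,-2,111,0,-0.5],[0,-2,111,0,-0.5],[0,-2,111,0,-0.5],[0,-2,111,0,-0.5],[0,-2,111,0,-0.5]]]'
python3 -c "
from h import *
go([.598,.031,.016],9.7)"
```

```text
time: 14.4
ee_pos: [0.5985, 0.0328, 0.0218]
eef_rot: [0.996, 0.086, 0.0, 0.0]
ft_force: [-0.3, 0.2, -1.5]
width: 0.0352
grip_force: 10.0
t 14.4 pos [0.5985 0.0328 0.0218] tilt [ 4.e-04  2.e-04 -1.e+00] shift [-0.8  1.7  5.8] turn 0.2 F [-0.3  0.2 -1.5] w 0.0352
```

```bash
python3 -m crank '[[[0,0,1,0,-0.5],[0,0,2,0,-0.5],[0,0,3,0,-0.5],[0,0,4,0,-0.5],[0,0,4,0,-0.5],[0,0,4,0,-0.5]]]'
python3 -m crank '[[[0,0,0.5,0,-0.5],[0,0,1,0,-0.5],[0,0,1,0,-0.5],[0,0,1,0,-0.5]]]'
python3 -m crank '[[[0,0,0.5,0,-0.5],[0,0,1,0,-0.5],[0,0,1,0,-0.5],[0,0,1,0,-0.5]]]'
```

```text
time: 15.0
ee_pos: [0.5983, 0.0328, 0.0175]
eef_rot: [0.996, 0.086, -0.0, 0.0]
ft_force: [-0.2, -0.0, -0.8]
width: 0.0354
grip_force: 10.0
time: 15.4
ee_pos: [0.5983, 0.0329, 0.0165]
eef_rot: [0.996, 0.086, -0.0, 0.0]
ft_force: [0.2, -0.2, -1.3]
width: 0.0354
grip_force: 10.0
time: 15.8
ee_pos: [0.5984, 0.0329, 0.016]
eef_rot: [0.996, 0.086, 0.0, 0.0]
ft_force: [-2.1, -1.1, 5.2]
width: 0.0349
grip_force: 10.0
```

Contact: +5 N upward at TCP z 16 mm, as expected for the 12 mm floor. I'll release slowly and only part way.

```bash
python3 -m crank '[[[0,0,0,0,-0.1],[0,0,0,0,-0.05],[0,0,0,0,0],[0,0,0,0,0.1],[0,0,0,0,0.2],[0,0,0,0,0.25],[0,0,0,0,0.25],[0,0,-10,0,0.25],[0,0,-35,0,0.25],[0,0,-70,0,0.25],[0,0,-105,0,0.25],[0,0,-120,0,0.25],[0,0,-120,0,0.25],[0,0,-120,0,0.25],[0,0,-120,0,0.25]]]'
python3 - <<'E'
from h import *
go([.586-.068*.1685,.098+.068*.986,.15],9.7)
c=cam('wrist');save(c,'w5.png')
im=c['image'];m=(im.min(2)>110).astype(np.uint8);m[240:]=0
n,l,st,ce=cv2.connectedComponentsWithStats(m)
for i in range(1,n):
    if st[i,4]>80: print(st[i],ce[i],plane(c,*ce[i],.024))
E
```

```text
time: 17.3
ee_pos: [0.5974, 0.0327, 0.134]
eef_rot: [0.996, 0.086, -0.001, 0.0]
ft_force: [-0.1, -0.0, -0.3]
width: 0.0546
grip_force: 0.0
t 17.3 pos [0.5974 0.0327 0.134 ] tilt [-2.5e-03 -2.0e-04 -1.0e+00] shift [   0.2 -134.3  -16. ] turn 0.2 F [-0.1 -0.  -0.3] w 0.0546
[    0   113   346   127 23057] [125.08175391 167.23559006] [0.59568739 0.15660747 0.024     ]
[ 236  165   40   41 1246] [255.35393258 185.45345104] [0.59915929 0.03248494 0.024     ]
```

View pics/w5.png

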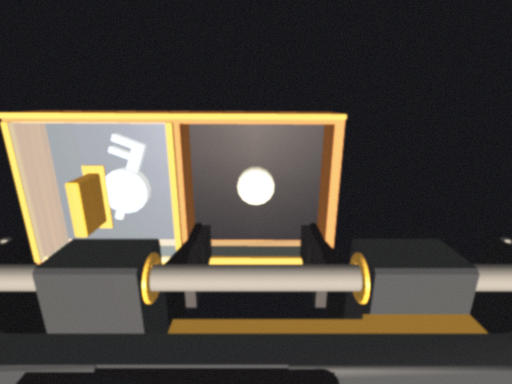

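Wrist: the opal stands dome up at (255,185), in the middle of the free bay. Back to the fin.

```bash
python3 -m crank '[[[0,-40,-10,0,0.25],[0,-85,-10,0,0.25],[0,-120,-10,0,0.25],[0,-134,-10,0,0.25],[0,-134,-10,0,0.25],[0,-134,-10,0,0.25],[0,-134,-10,0,0.25],[0,-134,20,0,0.25],[0,-134,50,0,0.25],[0,-134,66,0,0.25],[0,-134,67,0,0],[0,-134,67,0,-0.5],[0,-134,67,0,-1],[0,-134,67,0,-1],[0,-134,67,0,-1],[0,-134,67,0,-1],[0,-134,67,0,-1],[0,-134,67,0,-1]]]' 15
python3 -c "
from h import *
go([.586+.068*.1685,.098-.068*.986,.067],9.7)"
```

```text
time: 19.15
ee_pos: [0.5754, 0.1651, 0.0689]
eef_rot: [0.996, 0.086, 0.0, -0.0]
ft_force: [-1.0, -0.1, 3.0]
width: 0.0097
grip_force: 15.0
t 19.15 pos [0.5754 0.1651 0.0689] tilt [ 5.e-04 -1.e-04 -1.e+00] shift [ -1.3 135.9   1.9] turn 0.2 F [-1.  -0.1  3. ] w 0.0097
```

```bash
python3 -m crank '[[[0,4,0,0,-1],[0,12,0,0,-1],[0,22,0,0,-1],[0,32,0,0,-1],[0,42,0,0,-1],[0,52,0,0,-1],[0,62,0,0,-1],[0,72,0,0,-1],[0,82,0,0,-1],[0,92,0,0,-1],[0,102,0,0,-1],[0,111,0,0,-1],[0,119,0,0,-1],[0,125,0,0,-1],[0,129,0,0,-1],[0,132,0,0,-1],[0,133,0,0,-1],[0,133,0,0,-1],[0,133,0,0,-1]]]'
python3 -m crank '[[[0,1,0,0,-1],[0,2,0,0,-1],[0,3,0,0,-1],[0,3,0,0,-1],[0,3,0,0,-1]]]'
```

```text
time: 21.05
ee_pos: [0.598, 0.0323, 0.0689]
eef_rot: [0.996, 0.086, -0.0, 0.0]
ft_force: [-3.0, -0.5, 7.3]
width: 0.0098
grip_force: 15.0
time: 21.55
ee_pos: [0.598, 0.0323, 0.0689]
eef_rot: [0.996, 0.087, -0.0, -0.001]
ft_force: [-4.1, 7.9, 8.2]
width: 0.0105
grip_force: 15.0
```

```bash
python3 -m crank '[[[0,1,0,0,-1],[0,2,0,0,-1],[0,2,0,0,-1],[0,2,0,0,-1]]]'
python3 -m crank '[[[0,0,0,0,-0.6],[0,0,0,0,-0.3],[0,0,0,0,0],[0,0,0,0,0.2],[0,0,0,0,0.2],[0,0,0,0,0.2],[0,0,-20,0,0.2],[0,0,-60,0,0.2],[0,0,-110,0,0.2],[0,0,-150,0,0.2],[0,0,-150,0,0.2],[0,0,-150,0,0.2],[0,0,-150,0,0.2]]]'
python3 -m crank '[[[-30,120,0,0,0.2],[-30,200,0,0,0.2],[-30,200,0,0,0.2],[-30,200,0,0,0.2],[-30,200,0,0,0.2],[-30,200,0,0,0.2],[-30,200,0,0,0.2],[-30,200,0,0,0.2]]]'
python3 - <<'E'
from h import *
import pickle
t=cam('top');s=cam('scene');save(t,'t9.png')
a=t['image'][130:220,135:400];b=s['image'][180:270,190:330]
A=cv2.resize(a,None,fx=3,fy=3,interpolation=2);B=cv2.resize(b,None,fx=3,fy=3,interpolation=2)
o=np.zeros((540,795,3),np.uint8);o[:270]=A;o[270:,:420]=B
cv2.imwrite('pics/end.png',o[:,:,::-1])
# predicted pixels: door centre fin, right & left door edges
for d in(-.068,):
  for y in (d-.068,d,d+.068): print(y,proj(t,[.586-y*.1685,.098+y*.986,.056 if y!=d else .085]))
E
```

```text
time: 21.95
ee_pos: [0.598, 0.0322, 0.0689]
eef_rot: [0.996, 0.088, -0.001, -0.002]
ft_force: [-6.3, 12.8, 7.7]
width: 0.0101
grip_force: 15.0
time: 23.25
ee_pos: [0.5984, 0.0287, 0.2172]
eef_rot: [0.996, 0.086, -0.001, 0.0]
ft_force: [-0.6, -0.5, -0.5]
width: 0.0524
grip_force: 0.0
time: 24.05
ee_pos: [0.6039, -0.1711, 0.2182]
eef_rot: [0.996, 0.088, -0.0, -0.0]
ft_force: [-0.4, -0.6, 0.5]
width: 0.0522
grip_force: 0.0
-0.136 (np.float64(289.9325000663669), np.float64(166.81129218947012))
-0.068 (np.float64(268.5397357309486), np.float64(168.7970083222099))
0.0 (np.float64(246.8428190025786), np.float64(174.32465391810254))
```

View pics/end.png

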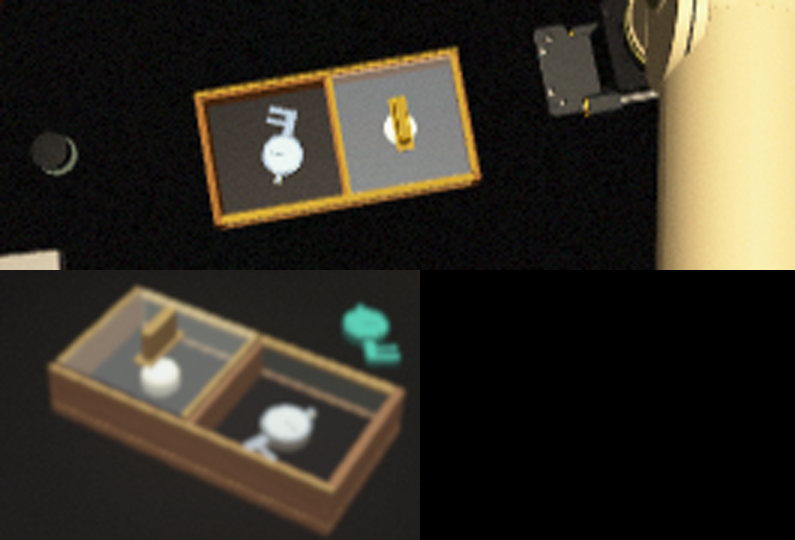

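The end picture shows the door flush over the right bay, with its fin at (268,171) as predicted. The opal is upright beneath it, the gauge and jar have not moved, and the robot is clear. I'll hand it in.

```bash
python3 -c "
from bench import r
print(r.close_job())"
```

```text
the job is handed in; nothing more can be done
None
```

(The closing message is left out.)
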